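# Feel out the free gap in a row of storage bins

## Robot

A 6-joint arm with a two-finger parallel gripper is mounted at the origin on the work surface. World frame = base frame: x ahead of the robot, y to its left, z up, the work surface at z = 0. Lengths are in mm, angles in rad, forces in N, time in s.
With the tool pointing down it reaches from about 275 to 825 mm from the base axis. Payload 5.2 kg.
Tool frame: the origin (TCP) lies at the very end of the fingers, on their centre line; the grasp point (between the pads) lies env.grip_point_offset behind it (env.grip_point_offset is the distance from the TCP to the grasp point, in mm); z points along the fingers, y is the direction in which the jaws open and shut (so a half turn about z gives the same grasp; the last joint's range is limited). The gripper opens to 93 mm and grips with 3 to 60 N. Pads are 15 mm wide; open, the fingers measure 128 mm over their backs; the gripper's body (75 mm by 188 mm) begins 65 mm behind the grasp point.
Start: joints at [0.898, 0.259, 1.535, -0, 1.348, -0.203], TCP at [248.97, 490.428, 218.653] pointing down, gripper open.
Joint ranges: [-3.14, 3.14], [-0.91, 2.08], [0.19, 2.58], [-1.22, 4.36], [0.22, 2.71], [-3.12, 3.12]. Speed limits (rad/s): [2.57, 2.57, 3.14, 3.14, 3.14, 3.14].

## Interface

Orientations are given as [roll, pitch, yaw] about the fixed x, y, z axes, in that order (R = Rz(yaw) Ry(pitch) Rx(roll)).
In Python, from plant import env gives the robot as it stands.
- The arm moves only by the shell command python3 -m creep 'ROWS' [FORCE]. ROWS is JSON, a list of rows, each a list of 3 entries, a list of its own where there are three numbers: the shift along the world's x, y, z each as a share of 10 cm, from -1 to 1, then the turn about the world's z as a share of 60 degrees, from -1 to 1, then the opening in per cent of the stroke, from 0 (shut) to 100 (fully open). In form: [[[tx, ty, tz], twist, jaw], ...]. A call has 1 to 12 rows; each row is the pose to reach, as a shift and turn from the pose commanded when the call began; what a row does not reach only later rows make up. A row lasts 1/10 s, in which the tool goes at most 50 mm and 8.59 degrees, less where a joint would pass 70% of its speed; a pose out of reach is approached as far as the arm can. A call with a number of a shift or a turn outside -1 to 1 is refused whole. A call with a gripper value outside its range is refused whole. The fingers move at their own pace and stop on an object; FORCE is the grip in N (left out, the last holds). Time passes only in rows, so rows that repeat a pose let the fingers close. It gives the time, the measured TCP pose, the force and the opening at its end, in the units of the state.
- env.sense(): the state, without advancing time (a new reading comes with each control period).
- env.get_image(name): name is "scene" or "side" or "wrist"; returns a dict with "color" (384x512x3 uint8, red, green, blue), "z_map" (384x512 float32, mm along the optical axis (not along the pixel's ray), 0 where there is no reading), "fx", "fy", "cx", "cy" (pixels), "eye" and "orientation" of the camera in the world; the wrist camera has in their place "hand_eye" (4x4, takes a point from camera to tool coordinates, whose origin is the TCP and whose axes are the flange's). Camera axes: x right, y down, z forward; pixel columns grow to the right and rows downward; lengths in mm; the calibration is good to about 2 mm. A picture is of the moment at which its call begins: read the wrist's pose just before it.
- env.close_job(): hands the job in, once; it reports no verdict.
The state is a dict: "time": time; "qpos": joint angles; "joint_velocities": joint speeds; "joint_torque": joint torques, N m; "ee_pos": TCP position; "tcp_rot": TCP orientation; "wrist_force": force on the tool from outside, world axes, zero at the start; "wrist_torque": the same for the moment, N m; "width": finger opening in mm.
Only numpy, scipy, OpenCV 4.12 (cv2) and the standard library are available. Lean on these libraries where they do the work, as an engineer would, in place of code of your own. Each camera call takes 0.05 s, during which the arm holds its last target.

## Task

Pick up the feeler gauge by its handle and slide its blade into the gaps between the black bins to find the one gap that is not pinched; where it jams part-way, draw it out and try another gap. Leave the gauge standing upright on the table in the gap that takes it, blade fully home with the handle up against the bin fronts, and leave the other things on the table where they are.

Things in the scene. Friction and masses are not known exactly. Their poses are not given: they have to be found in the camera images.
- gauge_handle (a point): Loose feeler gauge, centre of its handle, 30 mm above its underside. Handle: upright grey plastic block, 60 mm long (x), 30 wide (y), 60 tall, standing on the table; grasp it from above across its width. A flat steel blade sticks out 90 mm ahead (+x) of its front face. x: handle to nose; z: up. Mass about 0.28 kg (0.2 to 0.4), centre of mass 16 mm ahead of this point.
- gauge_nose (a point): Foremost point of the gauge's blade (rounded nose), half-way up the blade: 120 mm ahead (x) of the handle's centre, 22 mm above the gauge's underside. The blade is 6 mm thick (y) and 40 mm tall; its lower edge is 2 mm above the table when the gauge stands. Same axes as the handle.
- row: Fixed row of four black plastic open bins side by side, each 60 mm wide, 140 deep, 70 tall, gaps of 11 mm between them, front corners rounded (8 mm). Origin: on the table, middle of the front line; x into the row, y to its left, z up. An aluminium bar 3 mm thick across the tops (top at 73 mm), 35 to 110 mm behind the fronts, hides the insides of the gaps.
- gap_left (a point): Mouth of the left gap of the row: on the table (z = 0), midway between two bins, on the line of the bin fronts. x axis: horizontally straight into the gap; y across it; z up. In two of the three gaps, changing from run to run, a hidden bulge leaves 4 mm: the blade jams rigidly 45 mm past the mouth. In the other, 10 mm is free and the blade goes in 90 mm.
- gap_middle (a point): Mouth of the middle gap of the row: on the table (z = 0), midway between two bins, on the line of the bin fronts. x axis: horizontally straight into the gap; y across it; z up. 71 mm to the right of the left gap. Open at the front, 140 mm deep; its floor is the table.
- gap_right (a point): Mouth of the right gap of the row: on the table (z = 0), midway between two bins, on the line of the bin fronts. x axis: horizontally straight into the gap; y across it; z up. 71 mm to the right of the middle gap.
- carton_mid (a point): Centre of a loose cardboard carton, 70 x 90 x 50 mm, on the table: a bystander.
- label_roll_mid (a point): Centre of a loose roll of paper labels lying flat, 90 mm across, 40 mm tall: a bystander.
- glue_mid (a point): Centre of a loose white plastic bottle, 56 mm across, 130 mm tall: a bystander.
There are look-alikes about, which are no part of the job. Of the things shaped like the part that bears gauge_handle, the grey one is meant.

How it is judged:
By the outcome, as a careful person would: the job done as asked, in the order asked, and still so for the second after the job is handed in, with the robot touching nothing.
It also fails if it takes over 58 s, if anything falls off the work surface, if the arm or the gripper's body presses on something with over 40 N, if the wrist force passes 120 N, or if a joint passes its speed limit or range.

## Working session

There is one attempt and no reset: what is moved stays moved. The work goes in short steps, Python scripts to look and compute and a shell command to move; the robot and the scene stay as the last step left them, time stands still between calls to the robot, and variables do not carry over. Pictures are saved under pics/ and viewed, and the job is handed in when it is done.

```bash
ls; mkdir -p pics
cat > h.py <<'E'
import numpy as np, cv2
from scipy.spatial.transform import Rotation as R
from plant import env
def rot(o):
    o=np.array(o,float)
    return o if o.shape==(3,3) else (R.from_euler('xyz',o).as_matrix() if o.size==3 else None)
def cam(im):
    if 'eye' in im: return rot(im['orientation']),np.array(im['eye'],float)
    s=env.sense(); Rt=rot(s['tcp_rot']); H=np.array(im['hand_eye']); return Rt@H[:3,:3], Rt@H[:3,3]+np.array(s['ee_pos'])
def ray(im,u,v,Rc,e,z):
    d=Rc@np.array([(u-im['cx'])/im['fx'],(v-im['cy'])/im['fy'],1]); return e+d*(z-e[2])/d[2]
def cloud(im,Rc,e):
    z=im['z_map']; v,u=np.mgrid[:z.shape[0],:z.shape[1]]
    P=np.stack([(u-im['cx'])/im['fx']*z,(v-im['cy'])/im['fy']*z,z],-1)
    return P@Rc.T+e
E
python3 - <<'E'
from h import *
print(env.sense(), env.grip_point_offset)
for n in ['scene','side','wrist']:
    s=env.sense(); im=env.get_image(n)
    print(n,{k:np.round(v,3).tolist() for k,v in im.items() if k not in('color','z_map')})
    cv2.imwrite(f'pics/{n}0.png',im['color'][...,::-1]); np.savez(f'{n}0.npz',**im,tp=s['ee_pos'],tr=s['tcp_rot'])
E
```

```text
pics
{'time': 0.0, 'qpos': array([ 8.98186548e-01,  2.59309515e-01,  1.53608024e+00, -8.46046360e-06,
        1.34798246e+00, -2.02787942e-01]), 'joint_velocities': array([-0.0001547 ,  0.00047627, -0.00100295,  0.00054778, -0.00045128,
       -0.00189462]), 'joint_torque': array([-4.99263206e-04, -4.37303030e+01, -2.84006399e+01,  7.21834903e-02,
        4.11718490e-02, -1.37286829e-04]), 'ee_pos': array([248.63096064, 489.98597537, 217.83686608]), 'tcp_rot': array([-3.13984790e+00, -3.50325631e-04,  2.67177239e+00]), 'wrist_force': array([ 0.3518476 , -1.12663065, -0.37521143]), 'wrist_torque': array([ 0.01127641, -0.03813324, -0.02882787]), 'width': 92.82141442932152} 18.8
scene {'fx': 384.319, 'fy': 384.319, 'cx': 252.511, 'cy': 193.194, 'eye': [1288.407, -303.45, 685.394], 'orientation': [-2.182, 0.007, 1.057]}
side {'fx': 355.6, 'fy': 355.6, 'cx': 251.629, 'cy': 192.261, 'eye': [482.392, -623.478, 957.187], 'orientation': [-2.442, -0.011, -0.074]}
wrist {'fx': 320.636, 'fy': 320.636, 'cx': 254.126, 'cy': 191.422, 'hand_eye': [[0.0, -0.968, -0.25, 69.222], [1.0, 0.0, 0.001, 0.041], [-0.001, -0.25, 0.968, -165.658], [0.0, 0.0, 0.0, 1.0]]}
```

View pics/scene0.png

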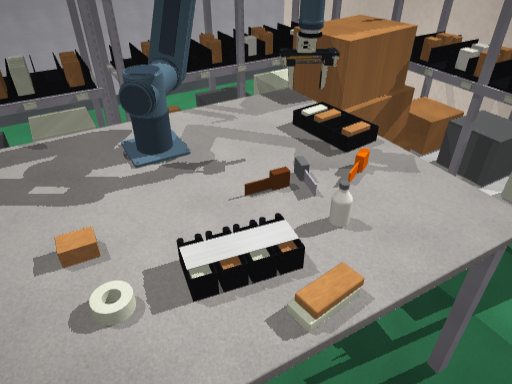

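View pics/side0.png

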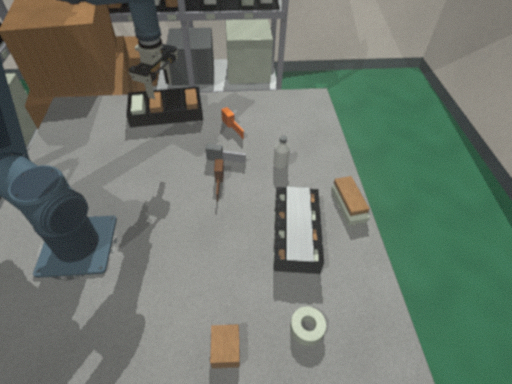

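View pics/wrist0.png

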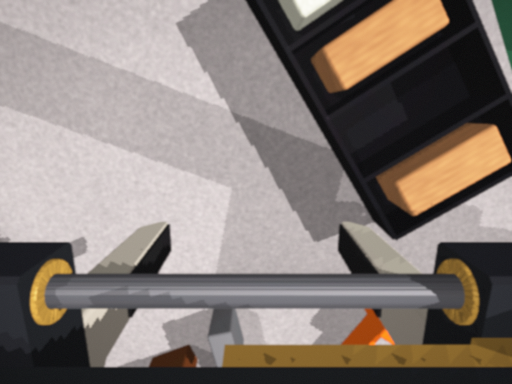

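Run:
```python
from h import *
a=cv2.imread('pics/scene0.png')
b=cv2.resize(a[205:305,165:315],None,fx=5,fy=5,interpolation=cv2.INTER_CUBIC)
cv2.imwrite('pics/c1.png',b)
c=cv2.resize(a[135:235,230:380],None,fx=5,fy=5,interpolation=cv2.INTER_CUBIC); cv2.imwrite('pics/c2.png',c)
a=cv2.imread('pics/side0.png')
cv2.imwrite('pics/c3.png',cv2.resize(a[100:280,200:330],None,fx=3.3,fy=3.3,interpolation=cv2.INTER_CUBIC))
```

```text
(no output)
```

View pics/c1.png

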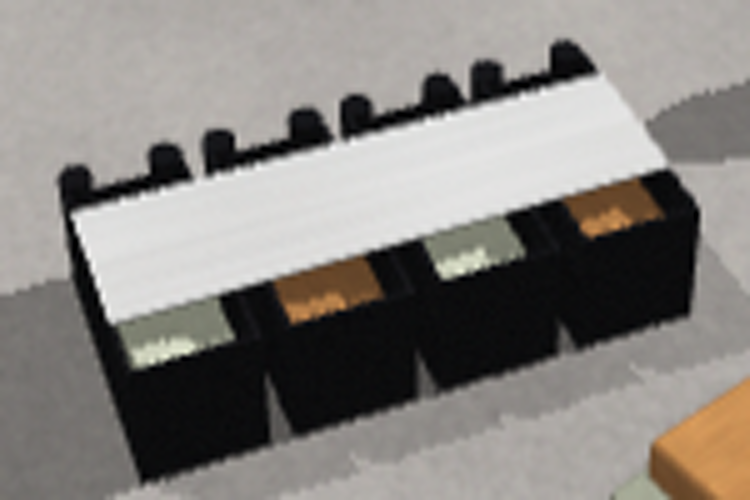

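View pics/c2.png

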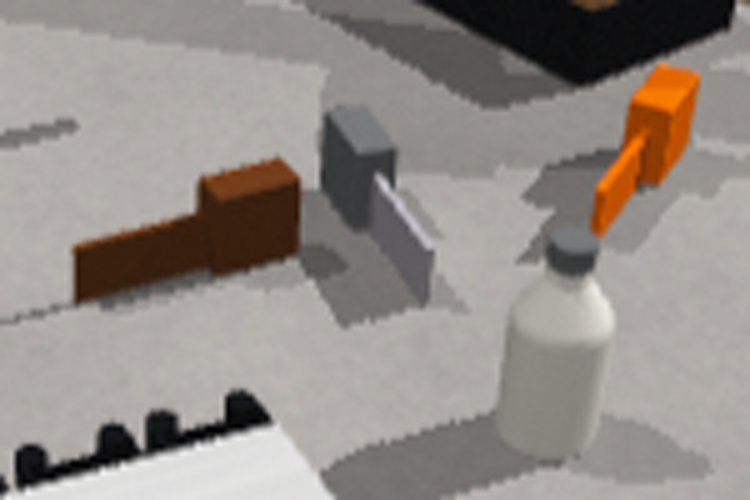

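View pics/c3.png

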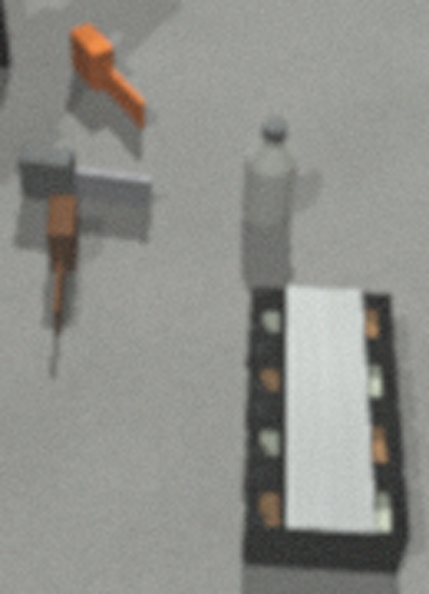

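```bash
cat > m.py <<'E'
from h import *
for n in ['scene','side']:
    im=dict(np.load(n+'0.npz')); Rc=rot(im['orientation']); e=im['eye']; P=cloud(im,Rc,e)
    hsv=cv2.cvtColor(im['color'],cv2.COLOR_RGB2HSV); c=im['color'].astype(int)
    ok=im['z_map']>0
    bar=ok&(c.min(-1)>175)&(abs(P[...,2]-73)<15)
    k,l,st,ce=cv2.connectedComponentsWithStats(bar.astype(np.uint8)); i=1+np.argmax(st[1:,4]); bm=(l==i).astype(np.uint8)
    cnt=max(cv2.findContours(bm,0,1)[0],key=cv2.contourArea)[:,0]
    W=np.array([ray(im,u,v,Rc,e,73)[:2] for u,v in cnt],np.float32)
    r=cv2.minAreaRect(W); print(n,'bar',r,cv2.boxPoints(r).round(1).tolist(), 'z',np.median(P[...,2][bm>0]))
    for nm,hh in [('brown',(hsv[...,0]<14)&(hsv[...,1]>140)),('grey',hsv[...,1]<60)]:
        m=ok&hh&(P[...,2]>52)&(P[...,2]<66)&(P[...,0]>230)&(P[...,0]<520)&(P[...,1]>-60)&(P[...,1]<330)
        k,l,st,ce=cv2.connectedComponentsWithStats(m.astype(np.uint8))
        for j in range(1,k):
            if st[j,4]<8: continue
            q=P[l==j]; t=q[q[:,2]>56]
            print(n,nm,ce[j].round(),st[j,4],q.mean(0).round(1), 'top rect',cv2.minAreaRect(t[:,:2].astype(np.float32)) if len(t)>4 else '')
E
python3 m.py
```

```text
scene bar ((685.5374755859375, -2.9710540771484375), (272.1321716308594, 73.59220886230469), 82.21540069580078) [[630.7000122070312, -132.8000030517578], [703.5999755859375, -142.8000030517578], [740.4000244140625, 126.9000015258789], [667.5, 136.8000030517578]] z 73.85737131611813
scene brown [280. 172.] 134 [449.3 261.5  59.3] top rect ((445.70013427734375, 262.7273864746094), (58.6175537109375, 30.189334869384766), 89.06423950195312)
side bar ((683.10595703125, -3.6697845458984375), (270.1028747558594, 73.49879455566406), 82.07035064697266) [[628.0999755859375, -132.39999389648438], [700.9000244140625, -142.5], [738.0999755859375, 125.0], [665.2999877929688, 135.1999969482422]] z 72.8935598696363
```

```bash
sed -i 's/P\[...,1\]<330/P[...,1]<420/; s/hsv\[...,1\]<60)/hsv[...,1]<60)\&(hsv[...,2]<150)/' m.py; python3 m.py | grep -v bar
python3 - <<'E'
from h import *
for n,(u0,u1,v0,v1) in {'scene':(285,325,150,200),'side':(200,250,140,168)}.items():
    im=dict(np.load(n+'0.npz')); P=cloud(im,rot(im['orientation']),im['eye'])[v0:v1,u0:u1]
    q=P[(P[...,2]>8)&(im['z_map'][v0:v1,u0:u1]>0)]
    print(n,len(q)); 
    t=q[q[:,2]>50]; print('handle',t.mean(0),cv2.minAreaRect(t[:,:2].astype(np.float32)))
    b=q[(q[:,2]>14)&(q[:,2]<42)]; print('all low',np.percentile(b,[0,5,50,95,100],axis=0).round(1).tolist())
E
```

```text
scene 494
handle [438.6032453  340.43717078  58.85545953] ((430.5159606933594, 326.33197021484375), (61.6920280456543, 101.87451171875), 0.2995421588420868)
all low [[395.5, 275.9, 14.3], [410.3, 280.6, 15.8], [460.2, 339.9, 28.3], [542.3, 351.3, 41.2], [546.1, 366.1, 42.0]]
side 499
handle [429.37286951 323.30419661  58.61014997] ((422.69830322265625, 313.4186096191406), (128.16934204101562, 63.01978302001953), 88.99053192138672)
all low [[392.9, 282.1, 14.0], [400.6, 328.8, 15.8], [467.9, 340.9, 28.6], [531.0, 350.2, 40.8], [538.5, 361.4, 41.8]]Traceback (most recent call last):
  File "m.py", line 11, in <module>
    for nm,hh in [('brown',(hsv[...,0]<14)&(hsv[...,1]>140)),('grey',hsv[...,1]<60)&(hsv[...,2]<150)]:
                                                             ~~~~~~~~~~~~~~~~~~~~~~^^~~~~~~~~~~~~~~~
ValueError: setting an array element with a sequence. The requested array has an inhomogeneous shape after 1 dimensions. The detected shape was (2,) + inhomogeneous part.
```

Run:
```python
from h import *
for n in ['scene','side']:
    im=dict(np.load(n+'0.npz')); P=cloud(im,rot(im['orientation']),im['eye']); hsv=cv2.cvtColor(im['color'],cv2.COLOR_RGB2HSV)
    near=(P[...,0]>350)&(P[...,0]<600)&(P[...,1]>150)&(P[...,1]<460)&(im['z_map']>0)
    for nm,mm in [('grey',(hsv[...,1]<60)&(P[...,1]>305)&(P[...,1]<375)&(P[...,0]<480)),('sat',hsv[...,1]>140)]:
        m=near&mm&(P[...,2]>53)&(P[...,2]<67)
        k,l,st,ce=cv2.connectedComponentsWithStats(m.astype(np.uint8))
        for j in range(1,k):
            if st[j,4]<15: continue
            q=P[l==j]; q=q[q[:,2]>56]; print(n,nm,ce[j].round(),st[j,4],q.mean(0).round(1),[np.round(x,1) for x in cv2.minAreaRect(q[:,:2].astype(np.float32))])
    b=near&(hsv[...,1]<60)&(P[...,2]>12)&(P[...,2]<46)&(P[...,0]>475)&(P[...,1]>305)&(P[...,1]<385)
    q=P[b]; print('blade',len(q),q[:,0].min(),q[:,0].max(),np.polyfit(q[:,0],q[:,1],1),q.mean(0))
    bl=near&(P[...,2]>80); 
    g=(P[...,2]>20)&(P[...,2]<120)&(P[...,0]>500)&(P[...,0]<760)&(P[...,1]>150)&(P[...,1]<330)&(im['z_map']>0)
    print('bottle', np.percentile(P[g],[2,50,98],axis=0).round())
```

```text
scene grey [302. 162.] 110 [432.3 356.3  60.5] [array([430.4, 357.4]), array([30.1, 61.4]), np.float64(77.2)]
scene sat [279. 172.] 130 [448.  261.8  60.4] [array([445.7, 262.7]), array([58.6, 30.2]), np.float64(89.1)]
blade 116 476.14366084207813 547.5709774051006 [-2.44870073e-01  4.61790373e+02] [513.46750567 336.05754722  30.57896453]
bottle [[543. 286.  22.]
 [689. 300.  69.]
 [703. 329. 116.]]
side grey [214. 147.] 101 [423.9 355.2  59.5] [array([423.6, 357.3]), array([30.7, 58.6]), np.float64(76.7)]
blade 120 475.203169257733 538.5701826128857 [-2.54427679e-01  4.64496503e+02] [507.34286966 335.41443475  29.47607785]
bottle [[531. 285.  23.]
 [665. 295.  71.]
 [695. 329. 117.]]
```

Three look-alikes in the scene image: brown (280,180), grey with a steel blade (302,167) and orange (363,160). The grey one is meant, and the enlarged crop confirms it: grey block with a metallic blade. The front of the row is on the robot's side, where the scooped posts are. I'm moving above the grey handle.

```bash
python3 -m creep '[[[0.25,-0.2,-0.1],0.07,60],[[0.6,-0.45,-0.3],0.15,60],[[0.9,-0.65,-0.5],0.227,60],[[0.95,-0.7,-0.6],0.227,60],[[0.95,-0.7,-0.6],0.227,60],[[0.95,-0.7,-0.6],0.227,60]]' 30
python3 - <<'E'
from h import *
s=env.sense(); im=env.get_image('wrist'); cv2.imwrite('pics/w1.png',im['color'][...,::-1]); np.savez('wrist1.npz',**im,tp=s['ee_pos'],tr=s['tcp_rot'])
E
```

```text
time: 0.75
ee_pos: [343.4, 420.8, 158.8]
tcp_rot: [-3.142, -0.001, 2.908]
wrist_force: [-0.4, -0.5, 0.2]
width: 56.6
```

View pics/w1.png

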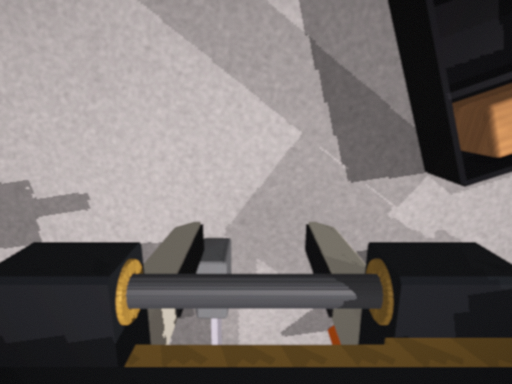

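Run:
```python
from h import *
im=dict(np.load('wrist1.npz')); Rt=rot(im['tr']); H=im['hand_eye']; Rc=Rt@H[:3,:3]; e=Rt@H[:3,3]+im['tp']
a=im['color'][225:345,180:260,::-1]; cv2.imwrite('pics/w1c.png',cv2.resize(a,None,fx=5,fy=5,interpolation=cv2.INTER_NEAREST))
P=cloud(im,Rc,e)
for v in range(232,280,6):
    print(v,[ (u,*P[v,u].round(0).astype(int)) for u in (200,208,216,224,232)])
for v in (318,330): print([(u,*P[v,u].round(0).astype(int)) for u in range(206,224,3)])
```

```text
232 [(200, np.int64(330), np.int64(395), np.int64(168)), (208, np.int64(390), np.int64(359), np.int64(0)), (216, np.int64(392), np.int64(367), np.int64(-1)), (224, np.int64(394), np.int64(376), np.int64(0)), (232, np.int64(396), np.int64(384), np.int64(0))]
238 [(200, np.int64(333), np.int64(395), np.int64(170)), (208, np.int64(395), np.int64(358), np.int64(3)), (216, np.int64(397), np.int64(367), np.int64(5)), (224, np.int64(399), np.int64(375), np.int64(4)), (232, np.int64(403), np.int64(382), np.int64(0))]
244 [(200, np.int64(335), np.int64(394), np.int64(171)), (208, np.int64(395), np.int64(360), np.int64(21)), (216, np.int64(397), np.int64(368), np.int64(21)), (224, np.int64(400), np.int64(376), np.int64(19)), (232, np.int64(409), np.int64(381), np.int64(1))]
250 [(200, np.int64(339), np.int64(393), np.int64(171)), (208, np.int64(395), np.int64(363), np.int64(36)), (216, np.int64(398), np.int64(370), np.int64(34)), (224, np.int64(400), np.int64(377), np.int64(34)), (232, np.int64(416), np.int64(379), np.int64(0))]
256 [(200, np.int64(342), np.int64(393), np.int64(172)), (208, np
[... 890 characters left out ...]
311), np.int64(421), np.int64(256)), (232, np.int64(312), np.int64(423), np.int64(256))]
[(206, np.int64(493), np.int64(328), np.int64(-1)), (209, np.int64(493), np.int64(332), np.int64(0)), (212, np.int64(454), np.int64(354), np.int64(60)), (215, np.int64(454), np.int64(357), np.int64(60)), (218, np.int64(456), np.int64(359), np.int64(59)), (221, np.int64(457), np.int64(362), np.int64(59))]
[(206, np.int64(508), np.int64(324), np.int64(-1)), (209, np.int64(510), np.int64(327), np.int64(-2)), (212, np.int64(480), np.int64(345), np.int64(42)), (215, np.int64(481), np.int64(347), np.int64(41)), (218, np.int64(485), np.int64(349), np.int64(36)), (221, np.int64(506), np.int64(344), np.int64(8))]
```

View pics/w1c.png

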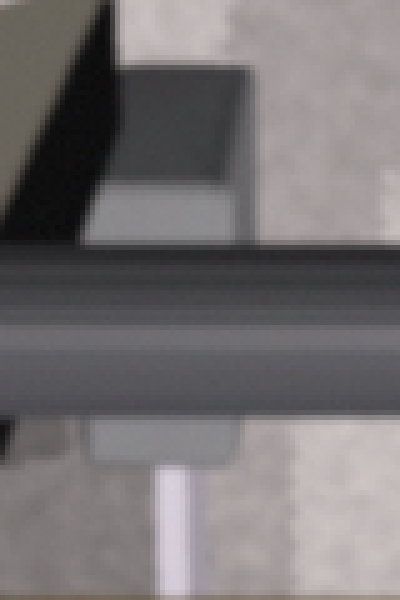

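Wrist view (handle at about (215,280), blade at (214,325)) agrees with the fixed cameras: handle centre about (427,358), yaw about -13.5°. I'm moving over it and then descending.

```bash
python3 -m creep '[[[0.28,-0.21,0],0,60],[[0.6,-0.45,-0.2],0,60],[[0.83,-0.625,-0.5],0,60],[[0.83,-0.625,-0.78],0,60],[[0.83,-0.625,-0.78],0,60],[[0.83,-0.625,-0.78],0,60]]' 30
python3 - <<'E'
from h import *
s=env.sense(); im=env.get_image('wrist'); cv2.imwrite('pics/w2.png',im['color'][...,::-1]); print(s['ee_pos'],s['tcp_rot'])
im=env.get_image('side'); cv2.imwrite('pics/s2.png',cv2.resize(im['color'][100:280,180:330,::-1],None,fx=3.3,fy=3.3))
E
```

```text
time: 1.4
ee_pos: [426.3, 359.0, 81.5]
tcp_rot: [3.141, -0.0, 2.911]
wrist_force: [-0.1, 0.3, -0.2]
width: 56.1
[426.34013749 358.99169565  81.4876497 ] [ 3.14131536e+00 -2.03849170e-04  2.91064272e+00]
```

View pics/w2.png

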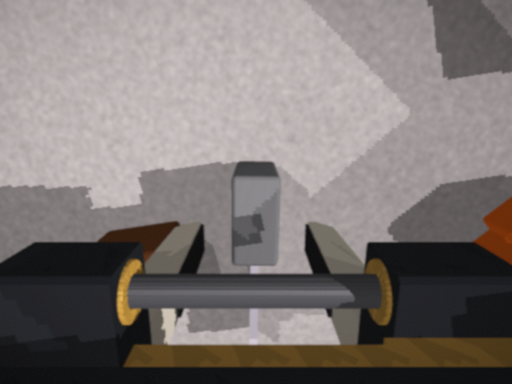

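View pics/s2.png

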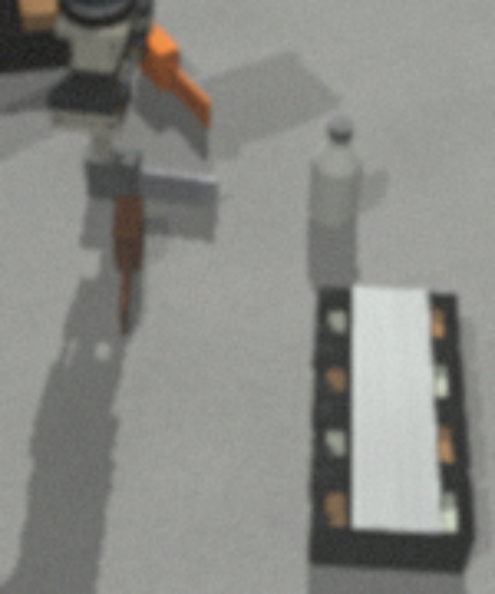

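```bash
python3 -m creep '[[[0,0,-0.25],0,60],[[0,0,-0.5],0,60],[[0,0,-0.67],0,60],[[0,0,-0.67],0,60],[[0,0,-0.67],0,20],[[0,0,-0.67],0,20],[[0,0,-0.67],0,20],[[0,0,-0.67],0,20],[[0,0,-0.67],0,20]]' 35
```

```text
time: 2.4
ee_pos: [427.6, 358.4, 14.8]
tcp_rot: [3.14, 0.001, 2.909]
wrist_force: [-1.2, -0.2, 5.8]
width: 30.0
```

```bash
python3 -m creep '[[[0,0,0.1],0,20],[[0,0,0.4],0,20],[[0,0,0.8],0,20],[[0,-0.15,0.9],0,20],[[0.1,-0.4,0.9],0.04,20],[[0.2,-0.75,0.9],0.091,20],[[0.2,-1,0.9],0.091,20],[[0.2,-1,0.9],0.091,20],[[0.2,-1,0.9],0.091,20]]' 35
python3 -m creep '[[[0.05,-0.25,0],0,20],[[0.1,-0.6,0],0,20],[[0.15,-1,0],0,20],[[0.15,-1,0],0,20],[[0.15,-1,0],0,20],[[0.15,-1,0],0,20]]' 35
python3 - <<'E'
from h import *
s=env.sense(); im=env.get_image('wrist'); cv2.imwrite('pics/w3.png',im['color'][...,::-1]); print(s['ee_pos'],s['tcp_rot'],s['wrist_force'])
np.savez('wrist3.npz',**im,tp=s['ee_pos'],tr=s['tcp_rot'])
for n in ('scene','side'):
    im=env.get_image(n); np.savez(n+'3.npz',**im); cv2.imwrite(f'pics/{n}3.png',im['color'][...,::-1])
E
```

```text
time: 3.3
ee_pos: [446.4, 256.8, 103.1]
tcp_rot: [-3.141, -0.001, 3.003]
wrist_force: [-0.4, 1.2, -2.1]
width: 29.7
time: 3.9
ee_pos: [461.7, 159.0, 103.5]
tcp_rot: [3.141, -0.001, 3.006]
wrist_force: [-0.2, -0.0, -2.5]
width: 29.5
[461.66545761 158.95136508 103.45622811] [ 3.14118311e+00 -5.32390303e-04  3.00552394e+00] [-0.23708332 -0.02979616 -2.45780836]
```

View pics/w3.png

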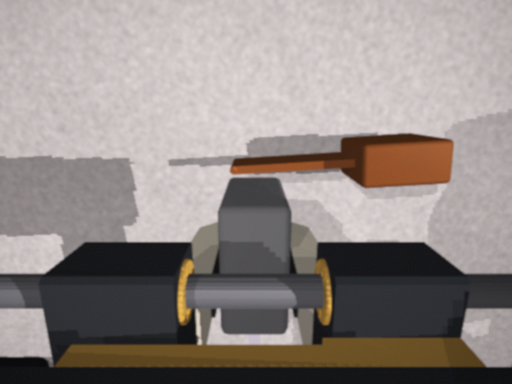

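View pics/scene3.png

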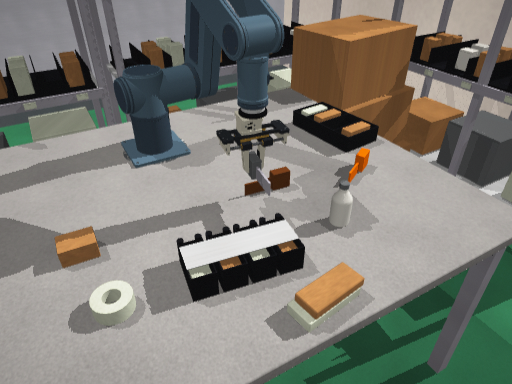

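View pics/side3.png

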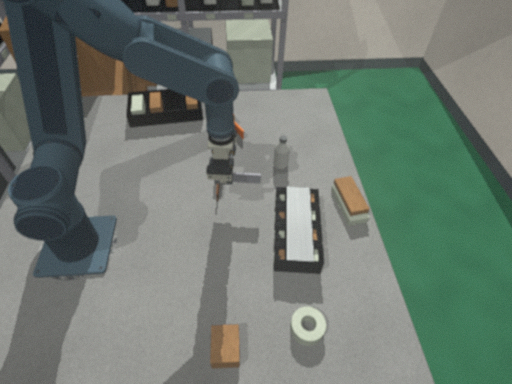

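```bash
python3 -m creep '[[[0.04,-0.25,0],0,20],[[0.12,-0.62,0],0,20],[[0.12,-0.62,-0.2],0,20],[[0.12,-0.62,-0.5],0,20],[[0.12,-0.62,-0.8],0,20],[[0.12,-0.62,-0.86],0,20],[[0.12,-0.62,-0.86],0,20],[[0.12,-0.62,-0.86],0,20]]' 35
python3 - <<'E'
from h import *
s=env.sense(); print(s['ee_pos'],s['tcp_rot'],s['wrist_force'])
for n in ('scene','side'):
    im=env.get_image(n); np.savez(n+'4.npz',**im)
    r=(slice(130,285),slice(170,340)) if n=='scene' else (slice(130,285),slice(200,340))
    cv2.imwrite(f'pics/{n}4.png',cv2.resize(im['color'][r][...,::-1],None,fx=4,fy=4)[:600,:800])
E
```

```text
time: 4.85
ee_pos: [475.0, 96.4, 18.7]
tcp_rot: [3.141, 0.002, 3.006]
wrist_force: [-0.8, -0.5, -2.5]
width: 30.0
[474.97967818  96.36566091  18.67434702] [3.14138156e+00 1.82717194e-03 3.00570105e+00] [-0.82882368 -0.48581394 -2.4580512 ]
```

View pics/scene4.png

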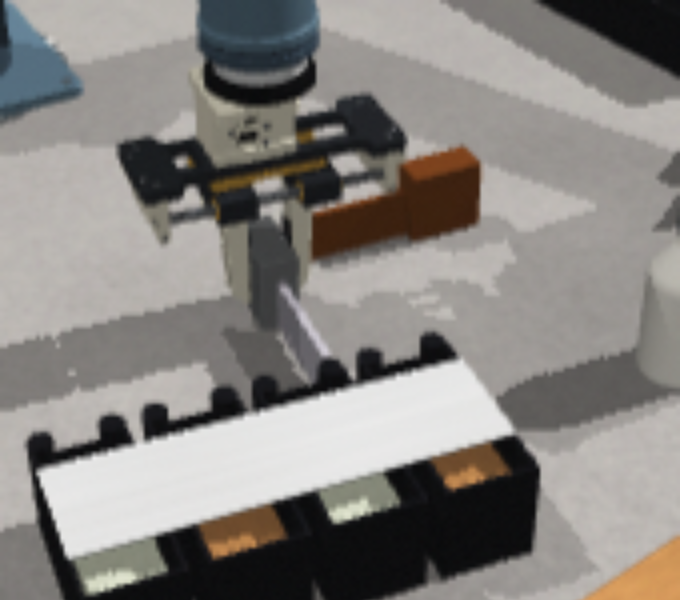

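View pics/side4.png

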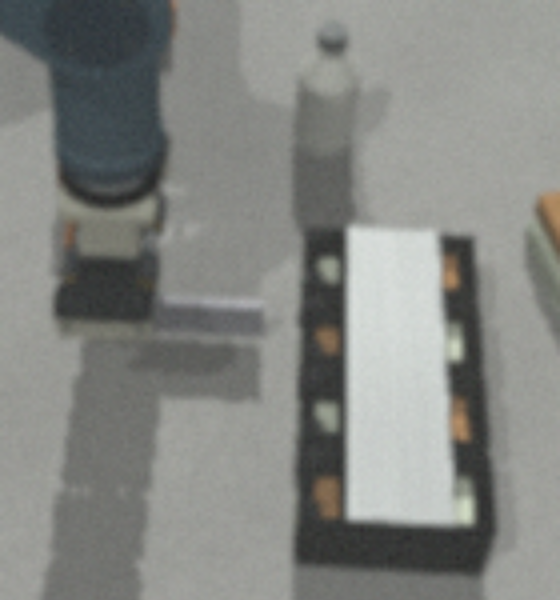

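```bash
cat > rowm.py <<'E'
from h import *
import sys
def rowframe(im):
    Rc=rot(im['orientation']); e=im['eye']; P=cloud(im,Rc,e); c=im['color'].astype(int)
    bar=(im['z_map']>0)&(c.min(-1)>175)&(abs(P[...,2]-73)<15)
    k,l,st,ce=cv2.connectedComponentsWithStats(bar.astype(np.uint8)); i=1+np.argmax(st[1:,4])
    cnt=max(cv2.findContours((l==i).astype(np.uint8),0,1)[0],key=cv2.contourArea)[:,0]
    W=np.array([ray(im,u,v,Rc,e,73)[:2] for u,v in cnt],np.float32)
    b=cv2.boxPoints(cv2.minAreaRect(W)); 
    c0=b.mean(0); d=max([b[1]-b[0],b[2]-b[1]],key=np.linalg.norm); d=d/np.linalg.norm(d); d=d*np.sign(d[1])
    x=np.array([d[1],-d[0]]); return c0-72.5*x,x,d,P
if __name__=='__main__':
  k=sys.argv[1]
  for n in ('scene','side'):
    o,x,y,P=rowframe(dict(np.load('scene0.npz' if n=='scene' else 'side0.npz')))
    im=dict(np.load(n+k+'.npz')); P=cloud(im,rot(im['orientation']),im['eye'])
    print(n,'row',o.round(1),'yaw',np.degrees(np.arctan2(x[1],x[0])).round(2))
    q=P[im['z_map']>0]; r=np.c_[(q[:,:2]-o)@x,(q[:,:2]-o)@y,q[:,2]]
    yy=float(sys.argv[2])
    m=(r[:,2]>18)&(r[:,2]<50)&(r[:,0]>-112)&(r[:,0]<-12)&(abs(r[:,1]-yy)<15); b=r[m]
    print(' blade pts',len(b),'x',b[:,0].min().round(1),b[:,0].max().round(1),'y',np.percentile(b[:,1],[5,50,95]).round(1),'slope deg',np.degrees(np.polyfit(b[:,0],b[:,1],1)[0]).round(2),'ztop',b[:,2].max().round(1))
    t=b[b[:,2]>b[:,2].max()-2.5]; print(' top',len(t),np.median(t[:,1]))
E
python3 rowm.py 4 71
python3 - <<'E'
from h import *
s=env.sense();print(s['ee_pos'],s['tcp_rot'])
# posts in scene: z ~70 pts front of bar
from rowm import rowframe
im=dict(np.load('scene0.npz')); o,x,y,P=rowframe(im)
q=P[(im['z_map']>0)&(im['color'].max(-1)<60)]; r=np.c_[(q[:,:2]-o)@x,(q[:,:2]-o)@y,q[:,2]]
b=r[(r[:,2]>62)&(r[:,0]>-6)&(r[:,0]<30)&(abs(r[:,1])<150)]
print(np.histogram(b[:,1],np.arange(-140,141,4))[0].tolist(), np.percentile(b[:,0],[0,2,50]))
E
```

```text
scene row [613.7   6.8] yaw -7.78
 blade pts 116 x -111.7 -30.2 y [66.6 67.6 72.3] slope deg 0.43 ztop 50.0
 top 11 68.58401371725004
side row [611.3   6.3] yaw -7.93
 blade pts 165 x -111.6 -32.0 y [64.4 66.5 70.3] slope deg 0.13 ztop 49.6
 top 14 67.44501545671852
[475.26501003  96.1944675   19.00365976] [3.14131248e+00 2.84488245e-03 3.00543903e+00]
[5, 10, 12, 11, 6, 0, 0, 0, 0, 0, 0, 2, 11, 12, 10, 9, 0, 0, 6, 11, 12, 10, 3, 0, 0, 0, 0, 0, 0, 3, 11, 13, 12, 4, 0, 0, 13, 8, 10, 8, 0, 0, 0, 0, 0, 0, 0, 6, 8, 10, 11, 2, 0, 3, 11, 8, 11, 3, 0, 0, 0, 0, 0, 0, 1, 10, 8, 9, 12, 0] [ 0.04021116  1.81664794 13.52303684]
```

Blade centreline is at about y=+70.1 in the row frame (gap at +71), parallel within 0.3°, and the nose is 30 mm short of the mouth. I'm shifting 1 mm and inserting to about 30 mm depth.

```bash
python3 -m creep '[[[0,0.01,-0.02],0,20],[[0,0.01,-0.02],0,20],[[0.1,-0.004,-0.02],0,20],[[0.2,-0.018,-0.02],0,20],[[0.3,-0.031,-0.02],0,20],[[0.35,-0.038,-0.02],0,20],[[0.4,-0.045,-0.02],0,20],[[0.4,-0.045,-0.02],0,20]]' 40; python3 -m creep '[[[0.05,-0.007,0],0,20],[[0.1,-0.014,0],0,20],[[0.15,-0.0205,0],0,20],[[0.2,-0.027,0],0,20],[[0.2,-0.027,0],0,20]]' 40
```

```text
time: 5.75
ee_pos: [514.8, 91.2, 15.5]
tcp_rot: [3.142, 0.0, 3.005]
wrist_force: [-0.0, 0.2, -2.8]
width: 29.8
time: 6.25
ee_pos: [535.0, 88.6, 15.8]
tcp_rot: [3.142, 0.001, 3.005]
wrist_force: [0.4, 0.6, -2.5]
width: 29.9
```

```bash
python3 -m creep '[[[0.05,-0.007,0],0,20],[[0.1,-0.014,0],0,20],[[0.1,-0.014,0],0,20]]' 40; python3 -m creep '[[[0.02,-0.003,0],0,20],[[0.04,-0.0055,0],0,20],[[0.06,-0.008,0],0,20],[[0.06,-0.008,0],0,20]]' 40
```

```text
time: 6.55
ee_pos: [545.0, 87.1, 15.8]
tcp_rot: [3.142, 0.001, 3.005]
wrist_force: [0.2, -0.2, -2.7]
width: 30.0
time: 6.95
ee_pos: [549.8, 86.6, 15.5]
tcp_rot: [-3.142, -0.001, 3.005]
wrist_force: [0.1, 1.3, -2.7]
width: 29.6
```

```bash
python3 -m creep '[[[0.02,-0.003,0],0,20],[[0.04,-0.0055,0],0,20],[[0.04,-0.0055,0],0,20]]' 40; python3 -m creep '[[[0.02,-0.003,0],0,20],[[0.04,-0.0055,0],0,20],[[0.04,-0.0055,0],0,20]]' 40
```

```text
time: 7.25
ee_pos: [549.9, 86.5, 15.0]
tcp_rot: [-3.141, -0.008, 3.005]
wrist_force: [-11.7, 1.0, 3.4]
width: 29.7
time: 7.55
ee_pos: [550.3, 86.5, 14.8]
tcp_rot: [-3.141, -0.015, 3.005]
wrist_force: [-19.5, 2.5, 11.2]
width: 29.9
```

Force in -x rises to 20 N with the tip at about 46 mm: the left gap is pinched. I'm drawing out and moving across to the middle.

```bash
python3 -m creep '[[[-0.1,0.014,0],0,20],[[-0.3,0.041,0],0,20],[[-0.5,0.069,0],0,20],[[-0.7,0.096,0],0,20],[[-0.8,0.11,0.02],0,20],[[-0.8,0.11,0.02],0,20]]' 35; python3 -m creep '[[[-0.03,-0.2,0],0,20],[[-0.065,-0.45,0],0,20],[[-0.097,-0.703,0],0,20],[[-0.097,-0.703,0],0,20],[[-0.097,-0.703,0],0,20]]'
python3 - <<'E'
from h import *
s=env.sense(); print(s['ee_pos'],s['tcp_rot'],s['wrist_force'])
for n in ('scene','side'):
    im=env.get_image(n); np.savez(n+'5.npz',**im)
    r=(slice(130,285),slice(170,340)) if n=='scene' else (slice(130,285),slice(200,340))
    cv2.imwrite(f'pics/{n}5.png',cv2.resize(im['color'][r][...,::-1],None,fx=4,fy=4)[:600,:800])
E
python3 rowm.py 5 0
```

```text
time: 8.15
ee_pos: [477.2, 96.6, 18.0]
tcp_rot: [3.142, 0.0, 3.005]
wrist_force: [0.3, -0.2, -2.7]
width: 30.0
time: 8.65
ee_pos: [469.7, 25.5, 18.0]
tcp_rot: [3.141, 0.002, 3.003]
wrist_force: [-0.2, 0.1, -2.3]
width: 29.9
[469.70905223  25.47648459  17.96466265] [3.14142406e+00 1.79747245e-03 3.00277248e+00] [-0.20077694  0.11886602 -2.33139076]
scene row [613.7   6.8] yaw -7.78
 blade pts 98 x -110.6 -25.8 y [-4.5 -3.5  1.3] slope deg 0.21 ztop 49.2
 top 27 -1.6587498039982598
side row [611.3   6.3] yaw -7.93
 blade pts 183 x -112.0 -29.4 y [-6.  -3.7  1.1] slope deg -0.1 ztop 48.9
 top 17 -3.112641149665957
```

View pics/scene5.png

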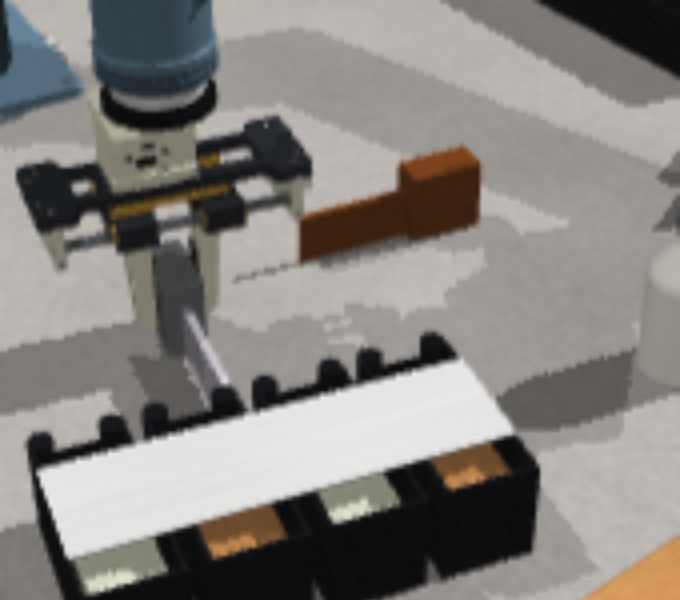

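```bash
python3 -m creep '[[[0,0.006,-0.02],0,20],[[0.1,-0.008,-0.02],0,20],[[0.2,-0.021,-0.02],0,20],[[0.25,-0.028,-0.02],0,20],[[0.3,-0.035,-0.02],0,20],[[0.4,-0.049,-0.02],0,20],[[0.5,-0.063,-0.02],0,20],[[0.58,-0.074,-0.02],0,20],[[0.63,-0.081,-0.02],0,20],[[0.63,-0.081,-0.02],0,20]]' 40; python3 -m creep '[[[0.02,-0.003,0],0,20],[[0.04,-0.0055,0],0,20],[[0.06,-0.008,0],0,20],[[0.08,-0.011,0],0,20],[[0.08,-0.011,0],0,20]]'; python3 -m creep '[[[0.02,-0.003,0],0,20],[[0.04,-0.0055,0],0,20],[[0.06,-0.008,0],0,20],[[0.06,-0.008,0],0,20]]' 40
```

```text
time: 9.75
ee_pos: [532.2, 17.8, 15.6]
tcp_rot: [-3.142, 0.001, 3.005]
wrist_force: [0.8, -0.4, -2.8]
width: 29.8
time: 10.25
ee_pos: [539.6, 16.9, 15.7]
tcp_rot: [3.142, 0.0, 3.005]
wrist_force: [0.3, 0.0, -2.2]
width: 29.8
time: 10.65
ee_pos: [545.7, 16.0, 15.7]
tcp_rot: [-3.142, 0.0, 3.005]
wrist_force: [0.1, 0.2, -1.9]
width: 29.8
```

No jam at the 45 mm mark plus 5 mm, so the middle gap is open. Continuing in.

```bash
python3 -m creep '[[[0.04,-0.0055,0],0,20],[[0.08,-0.011,0],0,20],[[0.12,-0.0165,0],0,20],[[0.16,-0.022,0],0,20],[[0.16,-0.022,0],0,20]]'; python3 -m creep '[[[0.04,-0.0055,0],0,20],[[0.08,-0.011,0],0,20],[[0.12,-0.0165,0],0,20],[[0.16,-0.022,0],0,20],[[0.16,-0.022,0],0,20]]'
```

```text
time: 11.15
ee_pos: [562.1, 13.7, 15.7]
tcp_rot: [-3.142, 0.001, 3.005]
wrist_force: [0.9, -1.2, -2.3]
width: 29.7
time: 11.65
ee_pos: [578.1, 11.6, 15.7]
tcp_rot: [-3.142, 0.001, 3.005]
wrist_force: [0.4, 0.9, -2.0]
width: 30.1
```

```bash
python3 -m creep '[[[0.02,-0.003,0],0,20],[[0.04,-0.0055,0],0,20],[[0.06,-0.008,0],0,20],[[0.06,-0.008,0],0,20]]'
```

```text
time: 12.05
ee_pos: [583.6, 10.9, 15.7]
tcp_rot: [-3.142, 0.0, 3.005]
wrist_force: [-0.3, -0.3, -2.5]
width: 30.0
```

```bash
python3 -m creep '[[[0.01,-0.0014,0],0,20],[[0.02,-0.0028,0],0,20],[[0.03,-0.0042,0],0,20],[[0.03,-0.0042,0],0,20]]'
```

```text
time: 12.45
ee_pos: [585.2, 10.7, 15.4]
tcp_rot: [-3.142, -0.002, 3.005]
wrist_force: [-2.9, 0.6, 0.6]
width: 29.6
```

```bash
python3 -m creep '[[[0.01,-0.0014,0],0,20],[[0.02,-0.0028,0],0,20],[[0.02,-0.0028,0],0,20]]'
```

```text
time: 12.75
ee_pos: [585.3, 10.7, 15.0]
tcp_rot: [-3.141, -0.006, 3.005]
wrist_force: [-8.4, 0.2, 3.1]
width: 29.8
```

Handle contact came at x=585.2, where the 90 mm depth predicts (585). I'm easing the push, setting it down and releasing.

```bash
python3 -m creep '[[[-0.025,0.0034,0],0,20],[[-0.025,0.0034,-0.01],0,20],[[-0.025,0.0034,-0.015],0,20],[[-0.025,0.0034,-0.015],0,20]]'
python3 - <<'E'
from h import *
s=env.sense(); print(s['ee_pos'],s['tcp_rot'],s['wrist_force'])
E
```

```text
time: 13.15
ee_pos: [585.3, 10.7, 14.8]
tcp_rot: [3.142, -0.001, 3.005]
wrist_force: [-6.1, 2.0, 5.4]
width: 29.8
[585.27945008  10.69683564  14.81179527] [ 3.14158750e+00 -9.00461279e-04  3.00495187e+00] [-6.05282367  1.97867902  5.39952841]
```

Seated on the table with about 6 N against the fronts. Opening now.

```bash
python3 -m creep '[[[-0.025,0.0034,-0.005],0,30],[[-0.025,0.0034,-0.005],0,45],[[-0.025,0.0034,-0.005],0,55],[[-0.025,0.0034,-0.005],0,55],[[-0.025,0.0034,-0.005],0,55]]'
python3 -m creep '[[[0,0,0.1],0,55],[[0,0,0.4],0,55],[[0,0,0.8],0,55],[[0,0,1],0,55],[[0,0,1],0,55]]'
python3 -m creep '[[[-0.3,0.04,0.3],0,55],[[-0.6,0.08,0.6],0,55],[[-0.9,0.1,0.9],0,55],[[-1,0.1,1],0,55],[[-1,0.1,1],0,55]]'
python3 - <<'E'
from h import *
s=env.sense(); print(s['ee_pos'],s['tcp_rot'],s['wrist_force'])
for n in ('scene','side'):
    im=env.get_image(n); np.savez(n+'6.npz',**im); cv2.imwrite(f'pics/{n}6f.png',im['color'][...,::-1])
    r=(slice(140,290),slice(160,340)) if n=='scene' else (slice(130,285),slice(200,340))
    cv2.imwrite(f'pics/{n}6.png',cv2.resize(im['color'][r][...,::-1],None,fx=4,fy=4)[:600,:800])
E
```

```text
time: 13.65
ee_pos: [583.6, 10.8, 13.7]
tcp_rot: [-3.142, 0.001, 3.005]
wrist_force: [0.5, -0.9, 0.8]
width: 50.8
time: 14.15
ee_pos: [585.9, 10.5, 118.0]
tcp_rot: [-3.141, 0.008, 3.005]
wrist_force: [0.3, 0.7, -0.1]
width: 51.4
time: 14.65
ee_pos: [483.2, 20.9, 214.7]
tcp_rot: [-3.141, 0.003, 3.005]
wrist_force: [-0.7, -1.2, 0.2]
width: 50.7
[483.23081022  20.90184925 214.74268129] [-3.14143476e+00  2.88832539e-03  3.00480906e+00] [-0.69218721 -1.21511596  0.24320361]
```

View pics/scene6.png

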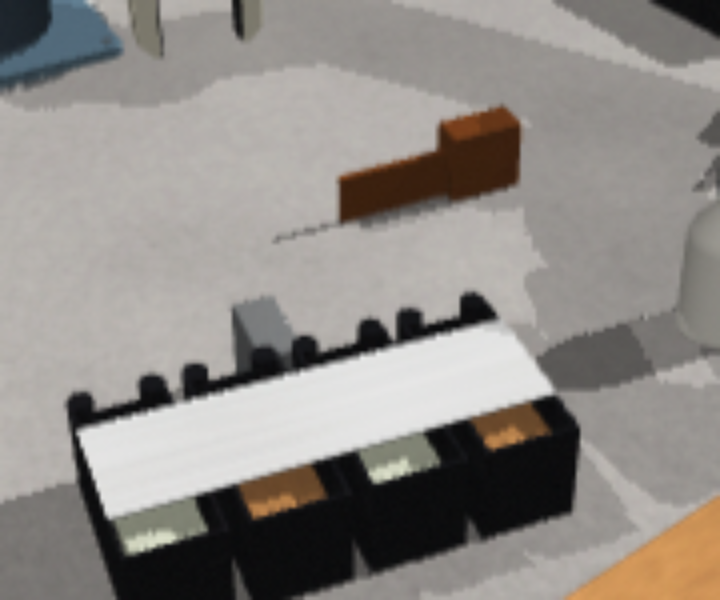

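View pics/side6.png

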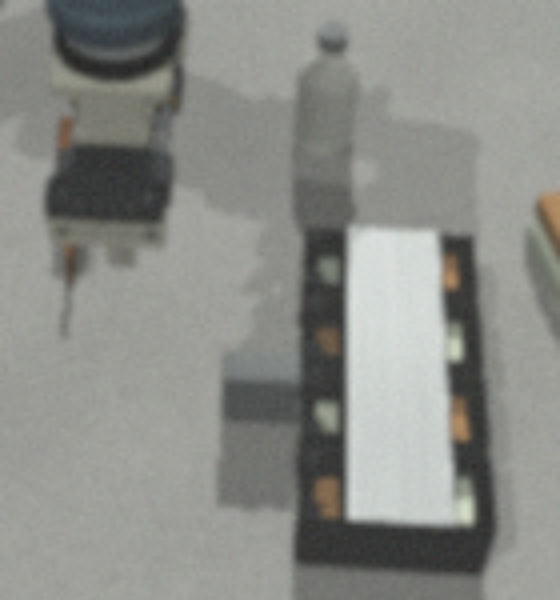

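Run:
```python
from h import *
from rowm import rowframe
for n in ('scene','side'):
    o,x,y,_=rowframe(dict(np.load(n+'6.npz'))); im=dict(np.load(n+'6.npz')); P=cloud(im,rot(im['orientation']),im['eye'])
    q=P[im['z_map']>0]; r=np.c_[(q[:,:2]-o)@x,(q[:,:2]-o)@y,q[:,2]]
    t=r[(abs(r[:,2]-60)<4)&(abs(r[:,1])<20)&(r[:,0]<-3)&(r[:,0]>-90)]
    print(n,len(t),'x',np.percentile(t[:,0],[0,3,97,100]).round(1),'y',np.percentile(t[:,1],[3,97]).round(1),'z',np.median(t[:,2]).round(1),'tilt',np.polyfit(t[:,0],t[:,2],1)[0].round(3),np.polyfit(t[:,1],t[:,2],1)[0].round(3))
    d=r[(r[:,2]>10)&(r[:,2]<56)&(abs(r[:,1])<25)&(r[:,0]<-6)&(r[:,0]>-110)]; print(' lowest x',d[:,0].min().round(1))
s=env.sense(); im=env.get_image('wrist'); np.savez('wrist6.npz',**im,tp=s['ee_pos'],tr=s['tcp_rot']); cv2.imwrite('pics/w6.png',im['color'][...,::-1])
```

```text
scene 144 x [-59.  -56.2  -7.5  -3.6] y [-14.3  13.9] z 60.6 tilt -0.0 0.012
 lowest x -55.2
side 144 x [-59.2 -58.3  -5.9  -3.2] y [-15.8  12.8] z 59.5 tilt 0.007 0.012
 lowest x -61.2
```

View pics/w6.png

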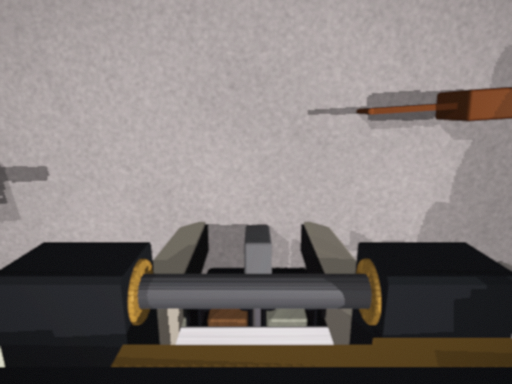

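The handle's rear is at about x=-59 to -60 in the row frame and level, so it's home within measurement error. My release row repeated a 2.5 mm back-shift, though, which may have dragged it slightly. I'm nudging it gently from behind with shut fingers to make sure.

```bash
python3 -m creep '[[[0.2,-0.01,-0.3],0,0],[[0.4,-0.023,-0.6],0,0],[[0.4,-0.023,-0.95],0,0],[[0.4,-0.023,-1],0,0],[[0.4,-0.023,-1],0,0],[[0.4,-0.023,-1],0,0]]' 20; python3 -m creep '[[[0,0,-0.4],0,0],[[0,0,-0.8],0,0],[[0,0,-0.98],0,0],[[0,0,-0.98],0,0],[[0,0,-0.98],0,0]]';python3 -m creep '[[[0.05,-0.007,0],0,0],[[0.1,-0.014,0],0,0],[[0.15,-0.021,0],0,0],[[0.18,-0.025,0],0,0],[[0.18,-0.025,0],0,0]]'
```

```text
time: 15.4
ee_pos: [524.0, 18.5, 114.3]
tcp_rot: [-3.142, 0.001, 3.005]
wrist_force: [0.1, -0.5, 1.2]
width: 7.6
time: 15.9
ee_pos: [524.6, 18.4, 17.3]
tcp_rot: [-3.142, 0.003, 3.005]
wrist_force: [-1.0, -0.5, 0.7]
width: 0.7
time: 16.4
ee_pos: [542.1, 15.9, 15.9]
tcp_rot: [-3.142, 0.001, 3.005]
wrist_force: [-0.2, -0.0, -0.2]
width: 0.5
```

```bash
python3 -m creep '[[[0.01,-0.0014,0],0,0],[[0.02,-0.0028,0],0,0],[[0.03,-0.0042,0],0,0],[[0.03,-0.0042,0],0,0]]'; python3 -m creep '[[[0.01,-0.0014,0],0,0],[[0.02,-0.0028,0],0,0],[[0.02,-0.0028,0],0,0]]'
```

```text
time: 16.8
ee_pos: [544.3, 15.7, 15.6]
tcp_rot: [-3.142, -0.0, 3.005]
wrist_force: [-0.2, 0.0, -0.0]
width: 0.7
time: 17.1
ee_pos: [544.4, 15.8, 15.4]
tcp_rot: [3.142, -0.004, 3.005]
wrist_force: [-5.7, -0.1, 4.2]
width: 0.6
```

Rigid contact with 5.7 N and no motion: it's fully against the fronts. Retracting.

```bash
python3 -m creep '[[[-0.1,0.014,0],0,0],[[-0.25,0.034,0],0,0],[[-0.3,0.04,0.3],0,0],[[-0.3,0.04,0.7],0,0],[[-0.4,0.05,1],0,0],[[-0.6,0.05,1],0,0],[[-0.6,0.05,1],0,0]]'; python3 -m creep '[[[-0.2,0,0.4],0,0],[[-0.4,0,0.8],0,0],[[-0.4,0,0.8],0,0],[[-0.4,0,0.8],0,0]]'
python3 - <<'E'
from h import *
from rowm import rowframe
for n in ('scene','side'):
    im=env.get_image(n); cv2.imwrite(f'pics/{n}7.png',im['color'][...,::-1])
    o,x,y,P=rowframe(im)
    q=P[im['z_map']>0]; r=np.c_[(q[:,:2]-o)@x,(q[:,:2]-o)@y,q[:,2]]
    t=r[(abs(r[:,2]-60)<4)&(abs(r[:,1])<20)&(r[:,0]<-3)&(r[:,0]>-90)]
    print(n,o.round(1),'x',np.percentile(t[:,0],[0,3,97,100]).round(1),'y',np.percentile(t[:,1],[3,97]).round(1),'z',np.median(t[:,2]).round(1))
    i0=np.load(n+'0.npz'); d=cv2.absdiff(im['color'],i0['color']).max(-1)
print(env.sense()['time'])
E
```

```text
time: 17.8
ee_pos: [484.7, 20.7, 116.4]
tcp_rot: [-3.142, 0.001, 3.005]
wrist_force: [0.2, 0.0, 0.6]
width: 0.9
time: 18.2
ee_pos: [447.0, 20.3, 196.0]
tcp_rot: [-3.142, 0.002, 3.005]
wrist_force: [0.2, 0.2, -0.0]
width: 0.1
scene [613.7   6.8] x [-60.8 -56.1  -8.4  -3.6] y [-14.1  12.9] z 60.6
side [611.3   6.2] x [-59.4 -58.5  -3.3  -3. ] y [-15.   12.9] z 59.4
18.3
```

View pics/side7.png

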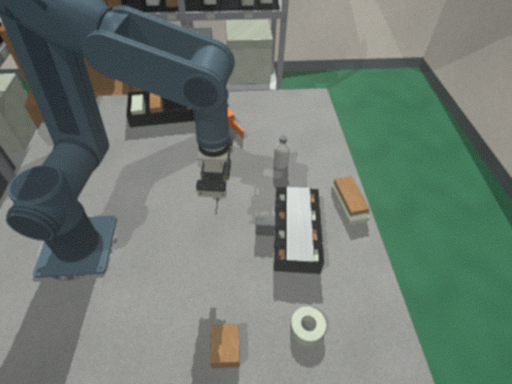

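View pics/scene7.png

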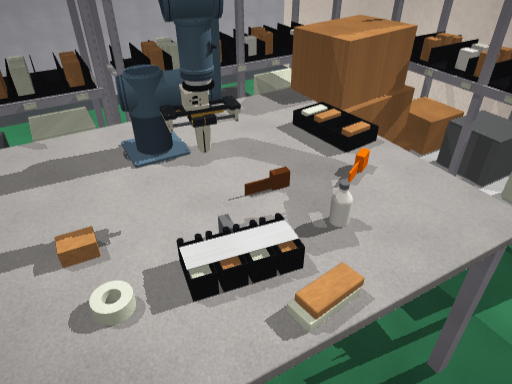

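The gauge stands upright at the middle gap (scene (228,225), side (265,225)). The carton, roll, bottle and look-alikes are where they were. Handing in.

```bash
python3 -c "
from plant import env
print(env.close_job())"
```

```text
the job is handed in; nothing more can be done
None
```

The gauge is standing upright in the middle gap with its blade fully home and its handle against the bin fronts. I handed the job in at about 18 s.

- **Left gap:** I tried this first. The blade jammed about 46 mm in, with the push rising to 20 N, so I drew it out.
- **Middle gap:** It passed the 45 mm point with no resistance. The handle met the bin fronts at x = 585 mm, where 90 mm depth predicts. I did not try the right gap.
- **Release:** My release move repeated a 2.5 mm back-shift by mistake, which could have dragged the gauge. I nudged the handle from behind with shut fingers, and it held rigid at 5.7 N.
- **Last checks:** The handle's rear is 59–61 mm in front of the row, against 60 mm nominal. Its top is at 60 mm and it is centred within about 1 mm. The two fixed cameras put the row about 2 mm apart, which is within the stated calibration.
- **Other things:** In the final images nothing else on the table looks moved; I judged that by eye and did not measure it.

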